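Load the machine's reel holder from the kitting rack in feeder order

ROBOT

A 6-joint arm with a two-finger parallel gripper is mounted at the origin on a cart in front of the work surface, level with it; the furniture and walls round the work are solid. World frame = base frame: x ahead of the robot, y to its left, z up, the work surface at z = 0. Lengths are in m, angles in rad, forces in N, time in s.
With the tool pointing down it reaches from about 0.275 to 0.825 m from the base axis. Payload 4.9 kg.
Tool frame: the origin (TCP) lies midway between the tips of the shut fingers; the grasp point (between the pads) lies 19 mm behind it (bot.grip_depth is the distance from the TCP to the grasp point, in m); y points along the fingers, x is the direction in which the jaws open and shut, and the axes are right-handed (so a half turn about y gives the same grasp; the last joint's range is limited). The gripper opens to 85 mm and grips with 20 to 120 N. Pads are 22 mm wide; open, the fingers measure 114 mm over their backs; the gripper's body (76 mm by 85 mm) begins 54 mm behind the grasp point. The pads swing forward as they close: fully open they stand 13 mm farther back than shut.
Start: joints at [-1.449, 0.326, -0.193, 1.052, 0, 1.437], TCP at [0.139, -0.532, 0.231] pointing down, gripper open.
Joint ranges: [-2.65, 2.65], [-0.97, 1.79], [-1.3, 1.35], [-1.93, 2.1], [-1.47, 1.37], [-3.14, 3.14]. Speed limits (rad/s): [2.57, 2.57, 3.14, 3.14, 3.14, 3.14].

INTERFACE

Orientations are given as a unit quaternion [w, x, y, z].
In Python, from cell import bot gives the robot as it stands. Calls block until the motion is done:
- bot.move_pose(position, orientation): joint-space move of the TCP to a pose.
- bot.move_linear(position, speed=0.15, rotation=None, until_force=None): straight line of the TCP; rotation=None keeps the orientation; speed is the mean speed in m/s. With until_force (N) it stops when the force on the tool has changed by that much, and returns True; else False.
- bot.goto_joints(angles): joint-space move.
- bot.set_gripper(opening, grasp_force=None): opening from 0.0 (shut) to 1.0 (fully open); grasp_force is the grip in N (None keeps the last); returns when the fingers have stopped.
- bot.wait(seconds).
- bot.solve_ik(position, orientation): joint angles nearest the present ones, or None.
- bot.camera(name): name is "side" or "top" or "wrist"; returns the picture (480x640x3 uint8, red, green, blue); there is no depth.
- bot.calibration(name): a dict with "mtx" (3x3 intrinsics, pixels), "k1" (the pictures are not rectified: a ray, as slopes to the right and down, at radius r is drawn at 1 + k1 r^2 times it, then the intrinsics apply), "extrinsics" (4x4, takes a point from world to camera coordinates); the wrist camera has in their place "hand_eye" (4x4, takes a point from camera to tool coordinates, whose origin is the TCP and whose axes are the tool frame's). Camera axes: x right, y down, z forward; pixel columns grow to the right and rows downward; lengths in m; the calibration is good to about 2 mm. A picture is of the moment at which its call begins: read the wrist's pose just before it. calibration takes no time and is no camera call.
A pose or a line that the arm cannot do raises bot.PlanningError and nothing moves.
- bot.close_job(): hands the job in, once; it reports no verdict.
Trained networks look in the newest picture that a camera, given by its name, has taken for a name from the list of things; names that differ only in an ending like _2 or _b are one class to them, and where a whole thing is asked for, a point or a joint stands for the part that bears it (a point fixed in the world has none). Each returns a list of dicts, best first, with "confidence" (0 to 1); they miss things now and then, are a little off and sometimes report something else, mostly with a low value. They report only what shows in the picture. A call takes as long as a camera call. They do not tell look-alikes from the thing itself.
- bot.search_frame(camera, thing): "bbox" ([left, top, width, height] in pixels, round what is visible of it).
Readings, each from a call of its own:
- bot.read_clock(): time.
- bot.read_joint_positions(): joint angles.
- bot.read_joint_vel(): joint speeds.
- bot.read_joint_efforts(): joint torques, N m.
- bot.read_position(): TCP position.
- bot.read_tool_rot(): TCP orientation.
- bot.read_ft_force(): force on the tool from outside, world axes, zero at the start.
- bot.read_moment(): the same for the moment, N m.
- bot.read_gripper_width(): opening from 0.0 (shut) to 1.0 (fully open).
Only numpy, scipy, OpenCV 4.12 (cv2) and the standard library are available. Lean on these libraries where they do the work, as an engineer would, in place of code of your own. Each camera call takes 0.05 s, during which the arm holds its last target.

TASK

Move the four component reels from the kitting rack into the empty reel holder in feeder order: the kit reads from left to right as the robot sees it, and the holder's first lane is the one beside the docking block with the black lock knob, so the leftmost reel goes into the lane next to that block, the second reel into the next lane, and so on to the far end. Stand every reel upright between its lane's guides, down on both rods, and let go of it. Do not tip a reel over and leave the small tools and tins lying about where they are.

Things in the scene. Friction and masses are not known exactly. Their poses are not given: they have to be found in the camera images.
- reel_a_center (a point): component reel standing on its rim: white flanges, black carrier tape between, 100 mm in diameter, 14 mm wide over the flanges (narrowest of the four), about 85 g. The point is its centre; its y axis is the axle, which is level (the reel may turn about it). Starts in bay_a of the kitting rack, within 2 mm of its middle, and can be gripped across the flanges from above.
- reel_b_center (a point): component reel standing on its rim: white flanges, black carrier tape between, 100 mm in diameter, 18 mm wide over the flanges (second narrowest of the four), about 95 g. The point is its centre; its y axis is the axle, which is level (the reel may turn about it). Starts in bay_b of the kitting rack, within 2 mm of its middle, and can be gripped across the flanges from above.
- reel_c_center (a point): component reel standing on its rim: white flanges, black carrier tape between, 100 mm in diameter, 22 mm wide over the flanges (second widest of the four), about 105 g. The point is its centre; its y axis is the axle, which is level (the reel may turn about it). Starts in bay_c of the kitting rack, within 2 mm of its middle, and can be gripped across the flanges from above.
- reel_d_center (a point): component reel standing on its rim: white flanges, black carrier tape between, 100 mm in diameter, 26 mm wide over the flanges (widest of the four), about 115 g. The point is its centre; its y axis is the axle, which is level (the reel may turn about it). Starts in bay_d of the kitting rack, within 2 mm of its middle, and can be gripped across the flanges from above.
- bay_a: fixed grey bay of the kitting rack, 90 x 62 mm, holds reel_a at the start, centre 58 mm above the bay's origin. The four like bays stand in a row at 72 mm pitch, order varies. Origin: centre of its underside, 12 mm above the table; y along row and axle, to the robot's left within 0.2 rad; z up. Guide fins at x +-37 mm, 67 mm high, 32 mm apart in y; 60 mm open between front and back fins.
- bay_b: fixed grey bay of the kitting rack, 90 x 62 mm, holds reel_b at the start, centre 58 mm above the bay's origin. The four like bays stand in a row at 72 mm pitch, order varies. Origin: centre of its underside, 12 mm above the table; y along row and axle, to the robot's left within 0.2 rad; z up. Guide fins at x +-37 mm, 67 mm high, 32 mm apart in y; 60 mm open between front and back fins.
- bay_c: fixed grey bay of the kitting rack, 90 x 62 mm, holds reel_c at the start, centre 58 mm above the bay's origin. The four like bays stand in a row at 72 mm pitch, order varies. Origin: centre of its underside, 12 mm above the table; y along row and axle, to the robot's left within 0.2 rad; z up. Guide fins at x +-37 mm, 67 mm high, 32 mm apart in y; 60 mm open between front and back fins.
- bay_d: fixed grey bay of the kitting rack, 90 x 62 mm, holds reel_d at the start, centre 58 mm above the bay's origin. The four like bays stand in a row at 72 mm pitch, order varies. Origin: centre of its underside, 12 mm above the table; y along row and axle, to the robot's left within 0.2 rad; z up. Guide fins at x +-37 mm, 67 mm high, 32 mm apart in y; 60 mm open between front and back fins.
- reel_holder: fixed empty reel holder: grey tray 100 x 348 mm (x, y), two rods along y. Origin: centre of its underside, on the table; y to the robot's left within 0.2 rad, z up. Lanes at x 0, y +108, +36, -36, -108 mm. Seated reel: axle along y, centre 63 mm up. Guide wires of a lane at x +-37 mm, 70 mm high, 32 mm apart in y, splayed to 48 at the top; 68 mm open between front and back wires.
- dock_block: fixed docking block at one end of the reel holder, left or right: aluminium, 72 x 26 x 30 mm, contact strip on top, black lock knob towards the robot; the lane next to it is the first. Origin: centre of its underside, at y +159 or -159 mm in the holder's frame. The holder's other end has only a thin plate.
- tweezers: bystander, stays where it is: steel tweezers, 120 x 13 x 10 mm, lying in front of the kitting rack. Origin at the centre of its underside.
- driver: bystander, stays where it is: precision screwdriver with an orange handle, 127 x 10 x 10 mm, lying in front of the reel holder. Origin at the centre of its underside.
- flux_tin: bystander, stays where it is: round grey tin, 34 mm across, 22 mm high, behind the reel holder. Origin at the centre of its underside.
- cutter: bystander, stays where it is: side cutter with red grips, 125 x 37 x 10 mm, lying at the right. Origin at the centre of its underside.
- syringe: bystander, stays where it is: paste syringe, 100 x 14 x 14 mm, lying at the right. Origin at the centre of its underside.
Not all that is in view belongs to the job. Leave any yellow look-alike of the part that bears reel_d_center alone.

How it is judged:
By the outcome, as a careful person would: the job done as asked, in the order asked, and still so for the second after the job is handed in, with the robot touching nothing.
It also fails if it takes over 104 s, if anything falls off the work surface, if the arm or the gripper's body presses on something with over 40 N, if the wrist force passes 120 N, or if a joint passes its speed limit or range.

## Working session

There is one attempt and no reset: what is moved stays moved. The work goes in short steps, each a Python script; the robot and the scene stay as the last script left them, time stands still between calls to the robot, and variables do not carry over. Pictures are saved under pics/ and viewed, and the job is handed in when it is done.

```bash
ls; mkdir -p pics; python3 - <<'E'
from cell import bot
import cv2
print(bot.read_clock())
for n in ["top","side","wrist"]:
    im=bot.camera(n); cv2.imwrite(f"pics/{n}0.png",im[:,:,::-1])
    c=bot.calibration(n); print(n,c)
for n in ["top","side"]:
    for t in ["reel_a_center","reel_holder","dock_block","bay_a","reel_d_center"]:
        print(n,t,[(d['bbox'],round(d['confidence'],2)) for d in bot.search_frame(n,t)])
print(bot.read_tool_rot(),bot.read_position(),bot.read_clock())
E
```

```text
pics
0.0
top {'mtx': array([[607.59731877,   0.        , 308.7262388 ],
       [  0.        , 607.59731877, 238.52190802],
       [  0.        ,   0.        ,   1.        ]]), 'k1': -0.04912740354679858, 'extrinsics': array([[-0.02445181, -0.99960634,  0.01375764, -0.11616714],
       [-0.98482558,  0.0217205 , -0.17218245,  0.49284056],
       [ 0.17181584, -0.01775904, -0.984969  ,  1.48118185],
       [ 0.        ,  0.        ,  0.        ,  1.        ]])}
side {'mtx': array([[609.27959147,   0.        , 324.05951302],
       [  0.        , 609.27959147, 241.87650076],
       [  0.        ,   0.        ,   1.        ]]), 'k1': -0.1129175820758773, 'extrinsics': array([[ 0.95098277, -0.30923128, -0.00279075, -0.52380084],
       [-0.17248957, -0.52292593, -0.83474296,  0.07832676],
       [ 0.25666928,  0.79430755, -0.55063272,  1.40233464],
       [ 0.        ,  0.        ,  0.        ,  1.        ]])}
wrist {'mtx': array([[410.40705435,   0.        , 310.13444039],
       [  0.        , 410.40705435, 241.59358973],
       [  0.        ,   0.        ,   1.        ]]), 'k1': -0.086
[... 651 characters left out ...]
[192.8, 206.9, 31.9, 43.4], 0.78), ([132.8, 212.9, 34.3, 38.9], 0.7)]
top reel_d_center [([228.2, 266.0, 27.2, 30.7], 0.91), ([227.9, 203.4, 14.6, 40.1], 0.9), ([166.0, 207.8, 29.2, 43.4], 0.47), ([134.4, 214.4, 31.1, 38.9], 0.31)]
side reel_a_center []
side reel_holder [([285.4, 237.0, 112.8, 106.5], 0.71), ([263.0, 149.3, 32.8, 26.8], 0.57)]
side dock_block [([342.5, 307.4, 49.3, 32.6], 0.98)]
side bay_a [([285.9, 198.0, 45.3, 31.8], 0.97), ([272.5, 178.2, 6.9, 25.2], 0.7), ([279.2, 191.5, 9.8, 22.0], 0.53)]
side reel_d_center [([237.6, 201.4, 41.3, 38.8], 0.96), ([287.6, 181.1, 40.2, 39.6], 0.72)]
[-0.55964823  0.5597392  -0.43211794  0.43215736] [ 0.13916803 -0.53215792  0.23133717] 0.65
```

View pics/top0.png

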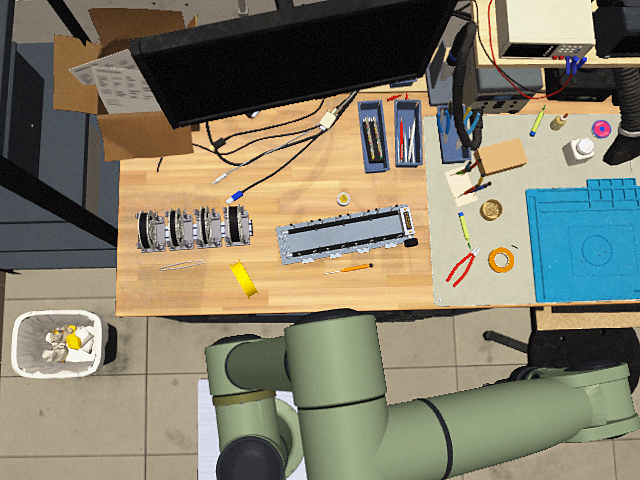

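View pics/side0.png

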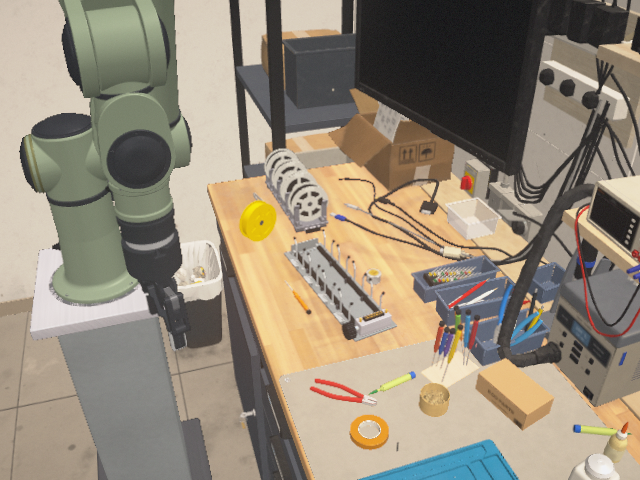

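```bash
python3 - <<'E'
import cv2
im=cv2.imread("pics/top0.png")[190:310,120:435]
cv2.imwrite("pics/top0c.png",cv2.resize(im,(788,300),interpolation=cv2.INTER_CUBIC))
im=cv2.imread("pics/side0.png")[140:360,220:420]
cv2.imwrite("pics/side0c.png",cv2.resize(im,(545,600),interpolation=cv2.INTER_CUBIC))
E
```

```text
(no output)
```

View pics/top0c.png

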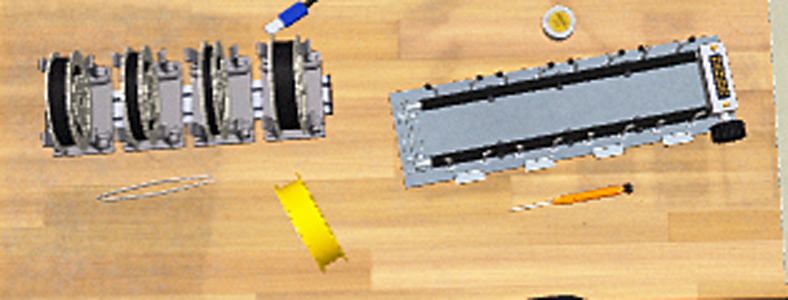

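View pics/side0c.png

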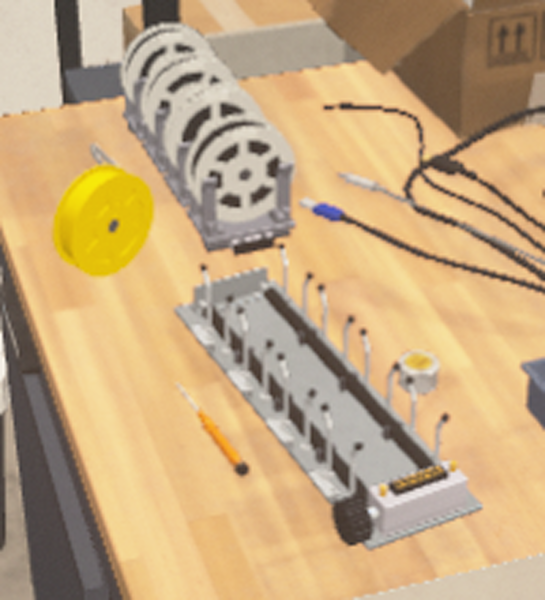

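The top view shows the rack at the left (black-tape reels at about columns 150, 180, 209 and 236). The empty holder is at 278–417, with the dock and black knob at its right end (410, 240), so the first lane is holder y = −108. The yellow look-alike is at (243, 280) and stays put. Candidates for the reels are the four white/black ones in the rack and that yellow one. Next I'll get coarse positions, then look with the wrist camera.

```bash
cat > h.py <<'E'
from cell import bot
import numpy as np, cv2
from scipy.spatial.transform import Rotation as R
def quat(yaw):
    # tool y down; tool x along direction yaw+90deg-ish: x=(−sin,cos) , z = x cross y
    x=np.array([-np.sin(yaw),np.cos(yaw),0]);y=np.array([0,0,-1.]);z=np.cross(x,y)
    q=R.from_matrix(np.c_[x,y,z]).as_quat(); return q[[3,0,1,2]]
def quat_f(yaw): return quat(yaw+np.pi)
def campose(name,p=None,q=None):
    c=bot.calibration(name)
    if name=="wrist":
        T=np.eye(4);T[:3,:3]=R.from_quat(np.array(q)[[1,2,3,0]]).as_matrix();T[:3,3]=p
        E=np.linalg.inv(T@c["hand_eye"])
    else: E=c["extrinsics"]
    return c["mtx"],c["k1"],E
def back(cam,uv,z):
    K,k1,E=cam
    n=cv2.undistortPoints(np.array(uv,float).reshape(-1,1,2),K,np.array([k1,0,0,0.]))[:,0]
    d=np.c_[n,np.ones(len(n))]@E[:3,:3]; o=-E[:3,:3].T@E[:3,3]
    return o+d*((z-o[2])/d[:,2])[:,None]
def proj(cam,X):
    K,k1,E=cam
    return cv2.projectPoints(np.array(X,float).reshape(-1,3),cv2.Rodrigues(E[:3,:3])[0],E[:3,3],K,np.array([k1,0,0,0.]))[0][:,0]
E
python3 - <<'E'
from h import *
c=campose("top"); np.set_printoptions(precision=3,suppress=True)
print("reel tops",back(c,[(150,230),(181,228),(209,226),(236,225)],0.115))
print("holder corners",back(c,[(276,227),(411,205),(418,243),(283,265)],0.008))
print("yellow",back(c,[(243,280)],0.08))
q=bot.read_tool_rot();print(R.from_quat(q[[1,2,3,0]]).as_matrix())
for p in [(0.5,0.33),(0.5,-0.05),(0.45,0.3),(0.42,-.05)]:
  for z in (0.09,0.25,0.4):
    for f in (quat,quat_f): 
      s=bot.solve_ik([*p,z],f(0.0)); print(p,z,None if s is None else np.round(s,2))
E
```

```text
reel tops [[0.507 0.253 0.115]
 [0.51  0.179 0.115]
 [0.513 0.112 0.115]
 [0.514 0.047 0.115]]
holder corners [[ 0.528 -0.045  0.008]
 [ 0.579 -0.397  0.008]
 [ 0.478 -0.409  0.008]
 [ 0.429 -0.061  0.008]]
yellow [[0.385 0.034 0.08 ]]
[[ 0.253 -0.     0.967]
 [-0.967 -0.     0.253]
 [ 0.    -1.    -0.   ]]
(0.5, 0.33) 0.09 [ 0.46  0.54 -0.25  0.78  0.    0.46]
(0.5, 0.33) 0.09 [ 0.46  0.54 -0.25  0.78  0.   -2.68]
(0.5, 0.33) 0.25 [ 0.46  0.41 -0.02  1.14  0.    0.46]
(0.5, 0.33) 0.25 [ 0.46  0.41 -0.02  1.14  0.   -2.68]
(0.5, 0.33) 0.4 [0.46 0.38 0.31 1.5  0.   0.46]
(0.5, 0.33) 0.4 [ 0.46  0.38  0.31  1.5   0.   -2.68]
(0.5, -0.05) 0.09 [-0.25  0.39 -0.51  0.67  0.   -0.25]
(0.5, -0.05) 0.09 [-0.25  0.39 -0.51  0.67  0.    2.89]
(0.5, -0.05) 0.25 [-0.25  0.23 -0.28  1.06  0.   -0.25]
(0.5, -0.05) 0.25 [-0.25  0.23 -0.28  1.06  0.    2.89]
(0.5, -0.05) 0.4 [-0.25  0.18  0.04  1.43  0.   -0.25]
(0.5, -0.05) 0.4 [-0.25  0.18  0.04  1.43  0.    2.89]
(0.45, 0.3) 0.09 [ 0.45  0.45 -0.41  0.72  0.    0.45]
(0.45, 0.3) 0.09 [ 0.45  0.45 -0.41  0.72  0.   -2.69]
(0.45, 0.3) 0.25 [ 0.45  0.3  -0.18  1.09  0.    0.45]
(0.45, 0.3) 0.25 [ 0.45  0.3  -0.18  1.09  0.   -2.69]
(0.45, 0.3) 0.4 [0.45 0.26 0.14 1.45 0.   0.45]
(0.45, 0.3) 0.4 [ 0.45  0.26  0.14  1.45  0.   -2.69]
(0.42, -0.05) 0.09 [-0.29  0.26 -0.7   0.61  0.   -0.29]
(0.42, -0.05) 0.09 [-0.29  0.26 -0.7   0.61  0.    2.85]
(0.42, -0.05) 0.25 [-0.29  0.08 -0.46  1.03  0.   -0.29]
(0.42, -0.05) 0.25 [-0.29  0.08 -0.46  1.03  0.    2.85]
(0.42, -0.05) 0.4 [-0.29  0.02 -0.14  1.41  0.   -0.29]
(0.42, -0.05) 0.4 [-0.29  0.02 -0.14  1.41  0.    2.85]
```

View pics/wrist0.png

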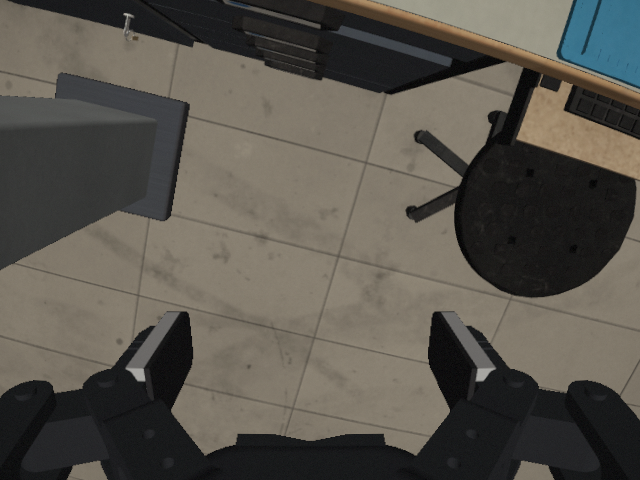

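```bash
python3 - <<'E'
from h import *
import pickle
bot.set_gripper(0.6)
S={}
for n,p,y in [("holder",(0.53,-0.228,0.30),0.144),("rack",(0.53,0.15,0.36),0.034)]:
    bot.move_pose(list(p),list(quat(y)))
    P=bot.read_position();Q=bot.read_tool_rot()
    im=bot.camera("wrist"); cv2.imwrite(f"pics/w_{n}.png",im[:,:,::-1]); S[n]=(P,Q)
    for t in ["reel_holder","dock_block","reel_a_center","reel_b_center","reel_c_center","reel_d_center","bay_a"]:
        print(n,t,[(np.round(d['bbox']),round(d['confidence'],2)) for d in bot.search_frame("wrist",t)])
pickle.dump(S,open("S.pkl","wb")); print(bot.read_clock(), bot.read_gripper_width())
E
```

```text
holder reel_holder [(array([153., 111., 335., 113.]), 0.68)]
holder dock_block [(array([141., 110.,  46., 101.]), 0.84)]
holder reel_a_center [(array([632., 269.,   7.,  29.]), 0.66)]
holder reel_b_center [(array([142., 115.,  44.,  98.]), 0.31)]
holder reel_c_center []
holder reel_d_center [(array([554., 190.,  86., 102.]), 0.88), (array([562.,  41.,  78., 115.]), 0.67)]
holder bay_a [(array([529., 184.,  62., 102.]), 0.86), (array([627., 195.,  13.,  93.]), 0.69)]
rack reel_holder [(array([  0.,  94., 156., 106.]), 0.62)]
rack dock_block []
rack reel_a_center [(array([280., 139.,  20.,  90.]), 0.94)]
rack reel_b_center [(array([344., 134.,  32., 100.]), 0.66)]
rack reel_c_center [(array([405., 137.,  51.,  92.]), 0.65)]
rack reel_d_center [(array([199., 137.,  47.,  96.]), 0.73), (array([168.,   0.,  73., 103.]), 0.65), (array([194., 136.,  68.,  89.]), 0.41)]
rack bay_a [(array([193., 139.,  64.,  89.]), 0.9), (array([325., 136.,  61.,  89.]), 0.7), (array([265., 135.,  56.,  92.]), 0.57)]
5.1417 0.6020194931804523
```

View pics/w_holder.png

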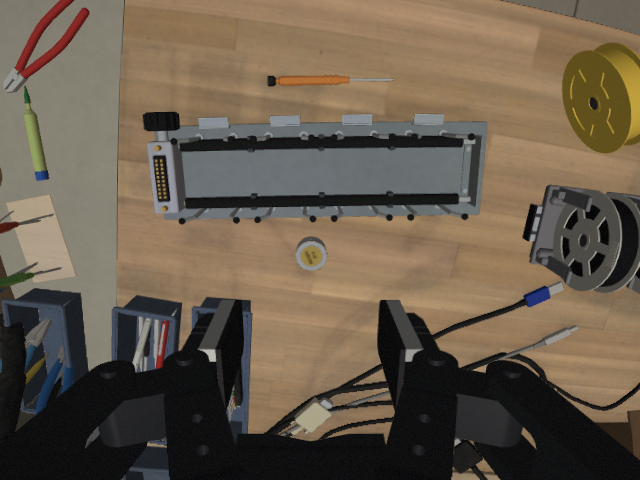

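View pics/w_rack.png

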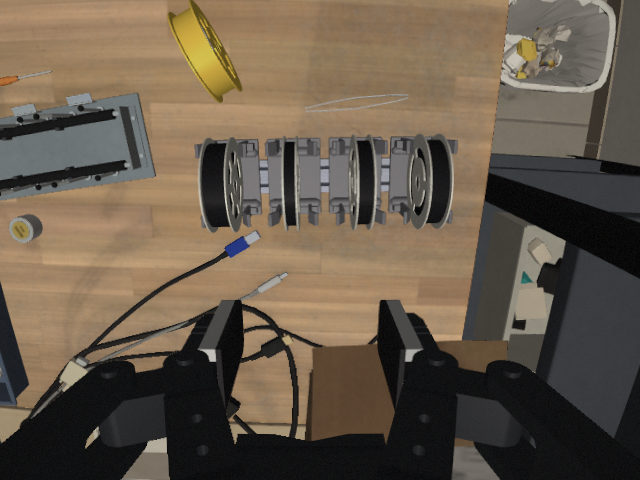

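```bash
python3 - <<'E'
import cv2
im=cv2.imread("pics/w_holder.png")[100:235,130:500]
cv2.imwrite("pics/wh_c1.png",cv2.resize(im[:,:190],(800,568),interpolation=cv2.INTER_CUBIC))
cv2.imwrite("pics/wh_c2.png",cv2.resize(im[:,180:],(800,568),interpolation=cv2.INTER_CUBIC))
im=cv2.imread("pics/w_rack.png")[120:245,185:465]
cv2.imwrite("pics/wr_c.png",cv2.resize(im,(800,357),interpolation=cv2.INTER_CUBIC))
E
```

```text
(no output)
```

View pics/wh_c1.png

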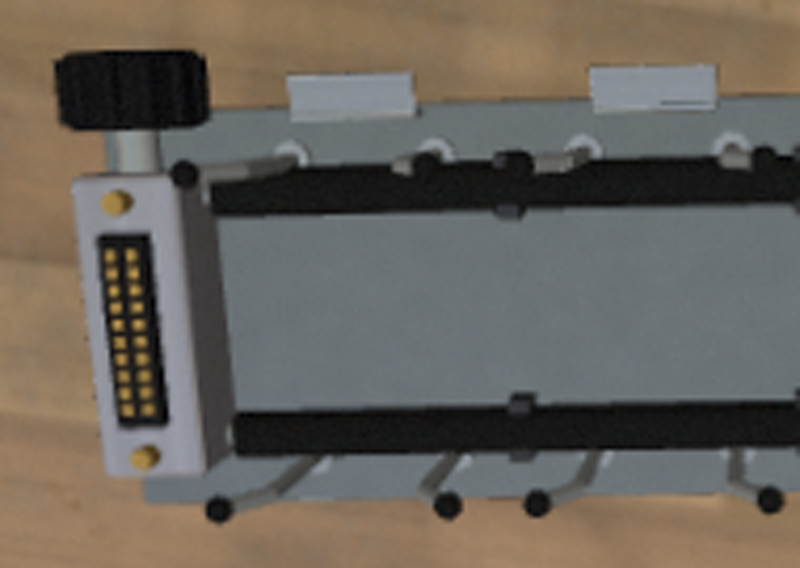

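View pics/wh_c2.png

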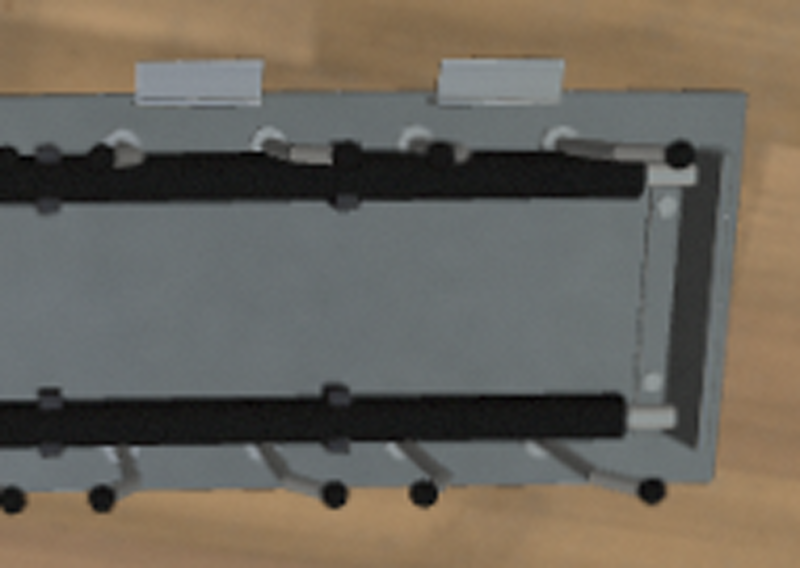

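View pics/wr_c.png

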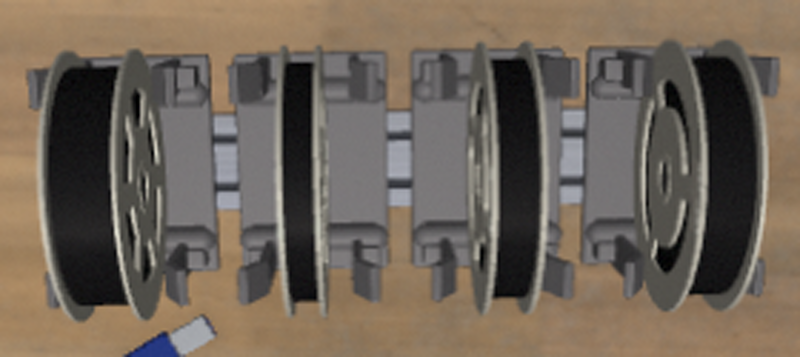

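```bash
cat > fit.py <<'E'
from h import *
import pickle
from scipy.optimize import least_squares
np.set_printoptions(precision=4,suppress=True)
S=pickle.load(open("S.pkl","rb"))
s=800/190
c1=np.array([(185,175),(428,163),(513,163),(765,158),(218,509),(448,505),(537,503),(770,499)])/s+[130,100]
c2=np.array([(102,156),(347,155),(440,155),(680,154),(102,498),(334,494),(424,493),(651,490)])/s+[310,100]
uv=np.r_[c1[:4],c2[:4],c1[4:],c2[4:]]
ys=[-132,-84,-60,-12,12,60,84,132]
cam=campose("wrist",*S["holder"])
def model(p):
    x,y,t,z,X,d=p; a=np.array([(sx*X,yy/1000+np.sign(yy%72-36 if 0 else ((yy+144)%72-36))*d,z) for sx in(-1,1) for yy in ys])
    return np.c_[x+a[:,0]*np.cos(t)-a[:,1]*np.sin(t),y+a[:,0]*np.sin(t)+a[:,1]*np.cos(t),a[:,2]]
f=lambda p:np.r_[(proj(cam,model(p))-uv).ravel(),(p[3]-.07)/.002,(p[5])/.001]
r=least_squares(f,[.503,-.228,.144,.07,.037,0.]); print("holder",r.x,"rms px",np.sqrt(np.mean(r.fun[:-2]**2)),np.abs(r.fun).max())
x,y,t=r.x[:3]
H=np.array([[-.05,.174,.0],[.05,.174,.0],[-.05,-.174,0]])
print("corners proj",proj(cam,np.c_[x+H[:,0]*np.cos(t)-H[:,1]*np.sin(t),y+H[:,0]*np.sin(t)+H[:,1]*np.cos(t),H[:,2]]))
s=800/280
camr=campose("wrist",*S["rack"])
tops=np.array([[(68,52),(133,50)],[(286,46),(319,48)],[(482,42),(533,44)],[(668,40),(718,42)]])/s+[185,120]
bots=np.array([[(80,320),(140,315)],[(292,314),(323,312)],[(482,314),(532,312)],[(668,308),(720,306)]])/s+[185,120]
th=np.linspace(0,2*np.pi,721)
def fr(p,full=False):
    x,y,t,*o=p; out=[];C=[]
    for i in range(4):
        w=p[7+i]; yy=(i-1.5)*.072+o[i]
        for j,sg in enumerate((-1,1)):
            L=np.c_[.05*np.cos(th),0*th+yy+sg*w/2,.07+.05*np.sin(th)]
            q=proj(camr,np.c_[x+L[:,0]*np.cos(t)-L[:,1]*np.sin(t),y+L[:,0]*np.sin(t)+L[:,1]*np.cos(t),L[:,2]])
            out+=list(q[q[:,1].argmin()]-tops[i,j])+list(q[q[:,1].argmax()]-bots[i,j])
        C.append((x-yy*np.sin(t),y+yy*np.cos(t)))
    if full: return np.array(C)
    return np.r_[out,np.array(o[:4])/.001,(np.array(p[7:])-.018)/.01]
r2=least_squares(fr,[.51,.15,.034,0,0,0,0,.026,.014,.018,.022],x_scale=.01,diff_step=1e-3)
print("rack",r2.x,np.sqrt(np.mean(r2.fun[:32]**2)),np.round(r2.fun[:32],1))
C=fr(r2.x,True);print(C)
lanes=[(x-l*np.sin(t),y+l*np.cos(t)) for l in(-.108,-.036,.036,.108)]
pickle.dump(dict(reels=C[::-1],ryaw=r2.x[2],lanes=np.array(lanes),hyaw=t),open("P.pkl","wb")); print(np.array(lanes))
E
python3 fit.py
```

```text
holder [ 0.5099 -0.2186  0.1586  0.0682  0.037   0.002 ] rms px 0.35304982704243243 1.9661017608088383
corners proj [[485.2342 120.9565]
 [477.0104 213.1597]
 [155.8705 126.0584]]
rack [ 0.5243  0.1663  0.0507 -0.001   0.0002  0.0017 -0.0009  0.0231  0.0118
  0.0185  0.019 ] 0.9224043833215381 [ 0.3 -0.9  0.3  0.5 -0.4 -0.8  0.9  1.8 -0.2 -0.7  0.   1.2 -0.3 -1.7
  0.3  1.7 -0.7 -0.5 -0.2  0.1 -0.6 -1.5 -0.3  0.5  0.9 -0.5 -0.4  1.1
  1.5 -1.3 -1.   1.5]
[[0.5298 0.0575]
 [0.5261 0.1305]
 [0.5224 0.2039]
 [0.5188 0.2733]]
[[ 0.5269 -0.3252]
 [ 0.5156 -0.2541]
 [ 0.5042 -0.183 ]
 [ 0.4928 -0.1119]]
```

```bash
cat > ov.py <<'E'
from h import *
import pickle
D=pickle.load(open("P.pkl","rb")); np.set_printoptions(precision=1,suppress=True)
hy=D["hyaw"];c=D["lanes"].mean(0)
def hp(l): l=np.array(l,float);return np.c_[c[0]+l[:,0]*np.cos(hy)-l[:,1]*np.sin(hy),c[1]+l[:,0]*np.sin(hy)+l[:,1]*np.cos(hy),l[:,2]]
th=np.linspace(0,2*np.pi,90)
for n,(x0,y0,x1,y1,s) in dict(top=(120,190,435,310,2.5),side=(220,140,420,360,2.7)).items():
    im=cv2.imread(f"pics/{n}0.png");cam=campose(n)
    im=cv2.resize(im[y0:y1,x0:x1],None,fx=s,fy=s,interpolation=cv2.INTER_CUBIC)
    def dr(P,col): 
        q=(proj(cam,P)-[x0,y0])*s; cv2.polylines(im,[np.round(q).astype(int)],False,col,1)
    dr(hp([(-.05,-.174,0),(.05,-.174,0),(.05,.174,0),(-.05,.174,0),(-.05,-.174,0)]),(0,0,255))
    ry=D["ryaw"]
    for X,Y in D["reels"]:
        dr(np.c_[X+.05*np.cos(th)*np.cos(ry),Y+.05*np.cos(th)*np.sin(ry),.07+.05*np.sin(th)],(0,255,0))
    cv2.imwrite(f"pics/ov_{n}.png",im)
E
python3 ov.py
```

```text
(no output)
```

View pics/ov_top.png

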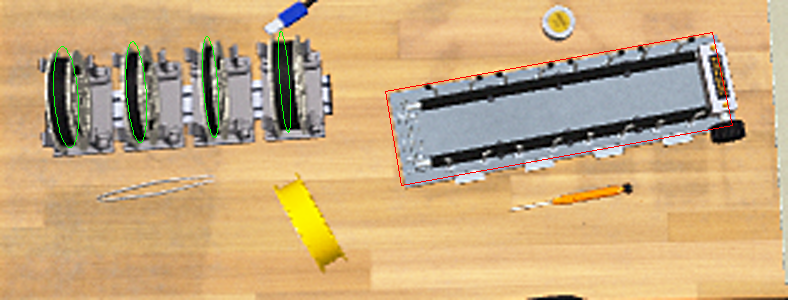

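View pics/ov_side.png

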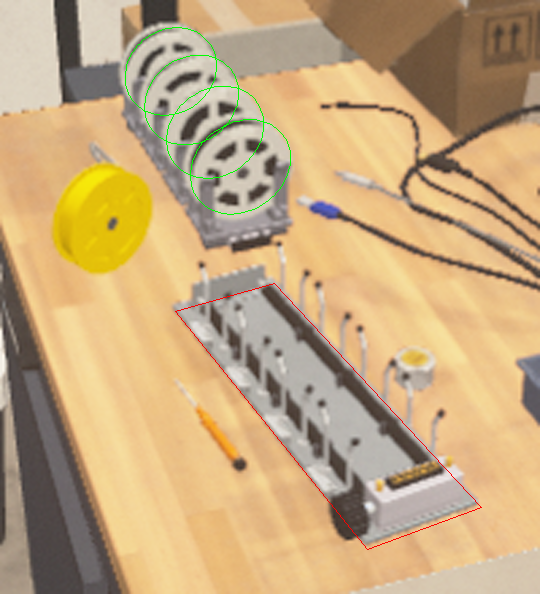

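The wrist and side cameras agree on the holder; the top camera differs by about 3 mm. That's enough for a first grasp, since reel and jaws centre themselves. I'll pick the leftmost reel (c or b width, bay at about (0.519, 0.273)), hover over lane 1 and check there.

```bash
cat >> h.py <<'E'
import pickle
HZ=0.22; GZ=0.081
def pick(i,D,op=0.6,force=40):
    x,y=D["reels"][i]; q=list(quat(D["ryaw"]))
    bot.move_pose([x,y,HZ],q); bot.set_gripper(op)
    print("pick fz hit:",bot.move_linear([x,y,GZ],speed=0.12,until_force=12))
    bot.set_gripper(0.0,grasp_force=force)
    print("width mm",85*bot.read_gripper_width(), bot.read_position())
    bot.move_linear([x,y,HZ],speed=0.12)
    print("lifted width",85*bot.read_gripper_width(),"F",bot.read_ft_force(),bot.read_clock())
def shot(cam,name):
    P=bot.read_position();Q=bot.read_tool_rot(); im=bot.camera(cam); cv2.imwrite(f"pics/{name}.png",im[:,:,::-1]); return P,Q
E
python3 - <<'E'
from h import *
D=pickle.load(open("P.pkl","rb"))
pick(0,D)
l=D["lanes"][0]
bot.move_linear([*l,HZ],speed=0.2,rotation=list(quat(D["hyaw"])))
bot.move_linear([*l,0.16],speed=0.12)
pq=shot("wrist","w1");shot("side","s1");print(pq,bot.read_clock())
E
python3 - <<'E'
import cv2
im=cv2.imread("pics/s1.png")[120:360,220:460]
cv2.imwrite("pics/s1c.png",cv2.resize(im,(600,600),interpolation=cv2.INTER_CUBIC))
E
```

```text
pick fz hit: False
width mm 21.273295746687225 [0.51925183 0.2736299  0.08162133]
lifted width 21.626521556484626 F [-0.87957762 -0.13714739 -1.56886496] 9.1167
(array([ 0.52719052, -0.32535756,  0.1604495 ]), array([-0.45859563,  0.45896504,  0.53807317, -0.53806915])) 13.0083
```

View pics/w1.png

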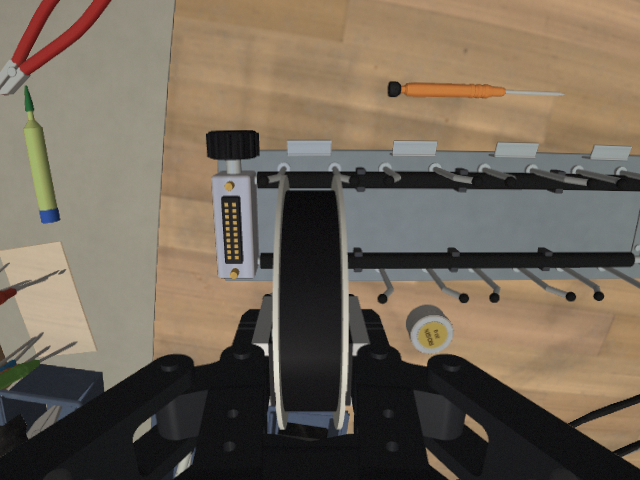

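View pics/s1c.png

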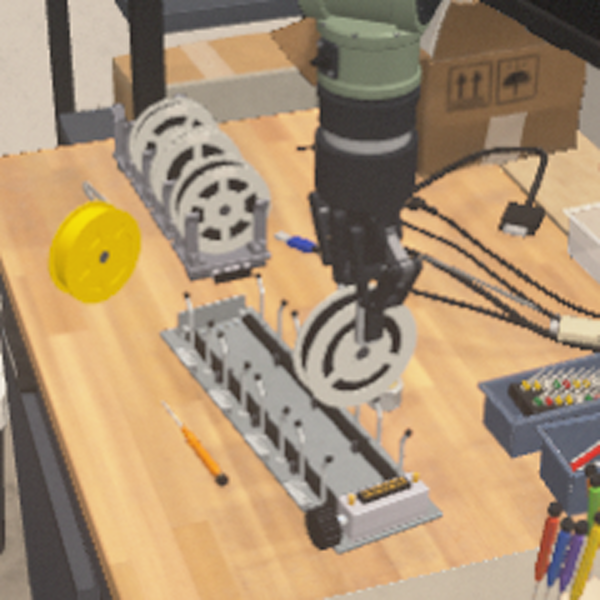

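The wrist view shows the reel's plane at column 311, midway between the lane 1 wire bases at 284 and 335, so the lateral fit is within 1 mm. The width of 21.5 mm means this is reel_c. Lowering it now.

```bash
cat >> h.py <<'E'
def place(i,D,op=0.55):
    l=D["lanes"][i]
    bot.move_linear([*l,0.095],speed=0.12,until_force=15)
    z0=bot.read_position()[2]
    print("hit",bot.move_linear([*l,0.071],speed=0.03,until_force=5),z0,bot.read_position(),bot.read_ft_force(),85*bot.read_gripper_width())
    bot.set_gripper(op)
    bot.move_linear([*l,HZ],speed=0.15)
    print("F",bot.read_ft_force(),bot.read_clock())
E
python3 - <<'E'
from h import *
D=pickle.load(open("P.pkl","rb"))
place(0,D)
shot("wrist","w2");shot("side","s2")
im=cv2.imread("pics/s2.png")[120:360,220:460]
cv2.imwrite("pics/s2c.png",cv2.resize(im,(600,600),interpolation=cv2.INTER_CUBIC))
E
```

```text
hit True 0.09565202209926442 [ 0.52747199 -0.32496658  0.07483498] [ 2.37447102 -0.83351031  1.64667743] 21.2761704311734
F [ 0.15271936  0.4513875  -1.06279107] 15.825
```

View pics/w2.png

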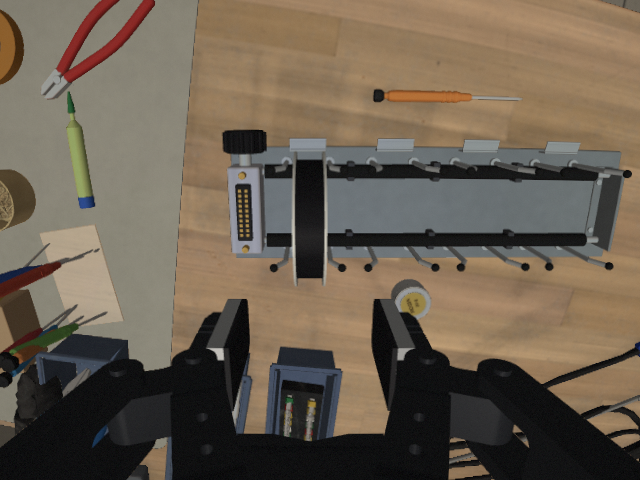

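View pics/s2c.png

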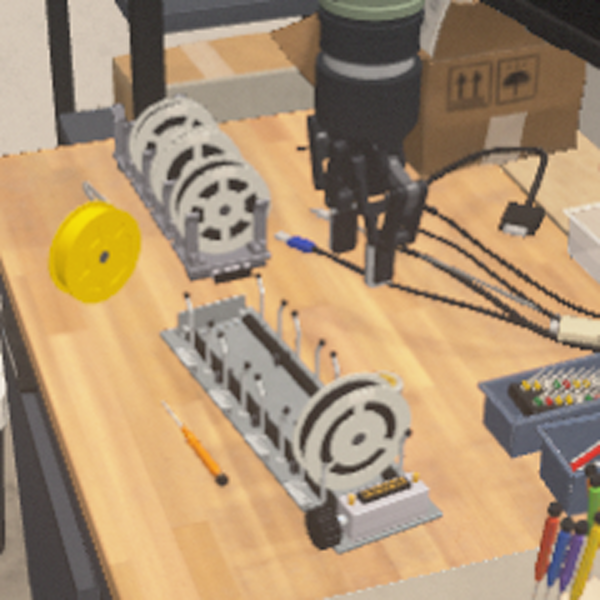

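Reel c is seated upright in lane 1 (wrist view column 310, between wires 274 and 342), at the expected height. Continuing with the second and third reels.

```bash
python3 - <<'E'
from h import *
D=pickle.load(open("P.pkl","rb"))
for i,w in ((1,18),(2,14)):
    pick(i,D)
    if not w-3<85*bot.read_gripper_width()<w+3: raise SystemExit("width?")
    bot.move_linear([*D["lanes"][i],HZ],speed=0.2,rotation=list(quat(D["hyaw"])))
    bot.move_linear([*D["lanes"][i],0.16],speed=0.12); shot("wrist",f"h{i}")
    place(i,D); shot("wrist",f"p{i}")
shot("side","s3")
im=cv2.imread("pics/s3.png")[120:360,220:460]
a=cv2.resize(im,(440,440)); b=cv2.imread("pics/p2.png")[100:330,150:]; 
cv2.imwrite("pics/s3c.png",a); h=[cv2.resize(cv2.imread(f"pics/{n}.png"),(400,300),interpolation=cv2.INTER_AREA) for n in("h1","h2","p1","p2")]
cv2.imwrite("pics/m3.png",np.vstack([np.hstack(h[:2]),np.hstack(h[2:])]))
E
```

```text
pick fz hit: False
width mm 17.73847879328794 [0.52268765 0.20398517 0.0813374 ]
lifted width 17.61755234452037 F [ 0.31551048  0.17401981 -1.23333184] 21.075
hit True 0.09566732933704716 [ 0.51597777 -0.25391003  0.07447167] [ 2.62544475 -0.25535204  0.66268378] 16.90593444255059
F [-0.17756972 -0.24523671 -0.44111532] 27.075
pick fz hit: False
width mm 13.36797740863262 [0.52642302 0.13054759 0.08135426]
lifted width 13.614527695049025 F [ 4.02109974e-04  5.10254958e-01 -1.06419624e+00] 31.8167
hit True 0.09568161405609196 [ 0.50465094 -0.18307097  0.07440992] [ 0.85895954 -0.52603426  1.95929659] 13.062714371635618
F [ 0.19578198 -0.00985575 -0.3978649 ] 37.1333
```

View pics/m3.png

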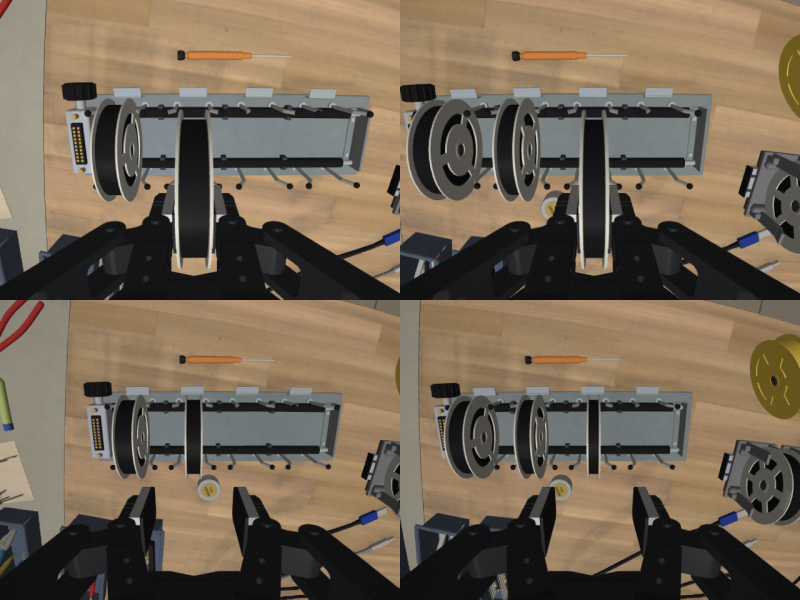

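View pics/s3c.png

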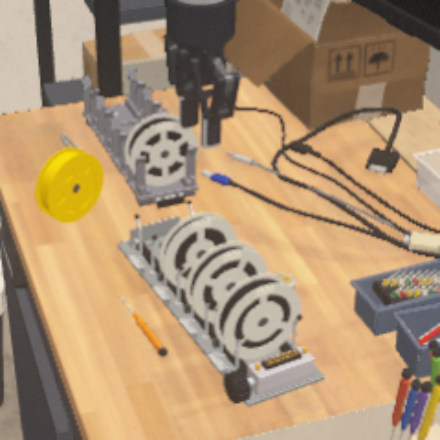

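Three reels now stand upright in lanes 1–3. Next is the last and widest one, with a look before lowering because its clearance is only ±3 mm.

```bash
python3 - <<'E'
from h import *
D=pickle.load(open("P.pkl","rb"));i=3
pick(i,D)
bot.move_linear([*D["lanes"][i],HZ],speed=0.2,rotation=list(quat(D["hyaw"])))
bot.move_linear([*D["lanes"][i],0.16],speed=0.12); shot("wrist",f"h{i}")
im=cv2.imread("pics/h3.png")[120:420,160:460]
cv2.imwrite("pics/h3c.png",cv2.resize(im,(600,600),interpolation=cv2.INTER_CUBIC))
E
```

```text
pick fz hit: False
width mm 25.241778036322817 [0.53029585 0.05754838 0.08154981]
lifted width 25.344870991455778 F [ 0.01437136  0.68964965 -1.69579388] 41.375
```

View pics/h3c.png

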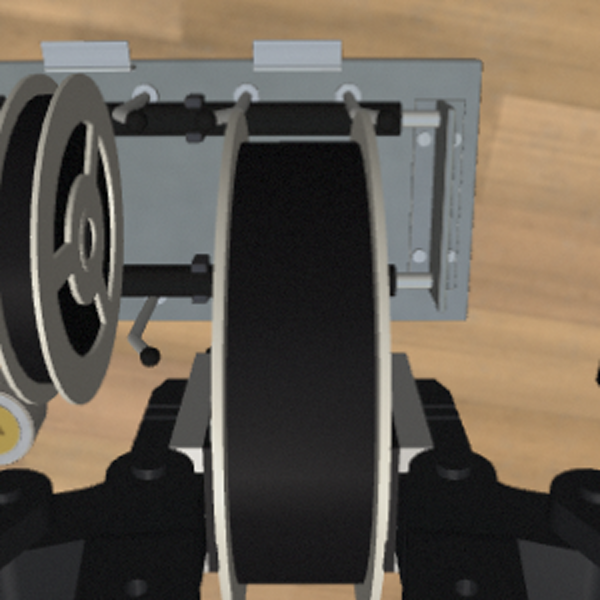

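The wire bases are at crop columns 245 and 348 (middle 296.5) and the reel is at about 301. So the reel sits about 1.2 mm too far to +y; I'll shift it and lower.

```bash
python3 - <<'E'
from h import *
D=pickle.load(open("P.pkl","rb"));t=D["hyaw"]
D["lanes"][3]-=0.0012*np.array([-np.sin(t),np.cos(t)])
place(3,D)
x,y=D["lanes"][1]
bot.move_linear([x+.01,y,0.28],speed=0.2); bot.wait(0.5)
shot("wrist","f");shot("side","fs");shot("top","ft");print(bot.read_clock())
im=cv2.imread("pics/fs.png")[160:360,230:430]
cv2.imwrite("pics/fsc.png",cv2.resize(im,(600,600),interpolation=cv2.INTER_CUBIC))
E
```

```text
hit True 0.09562206867144715 [ 0.49343818 -0.11306732  0.07465176] [ 1.95853375 -0.82702693  2.50367895] 25.176994616877256
F [-0.22886184 -0.25498394 -0.09316994] 45.8917
47.475
```

View pics/f.png

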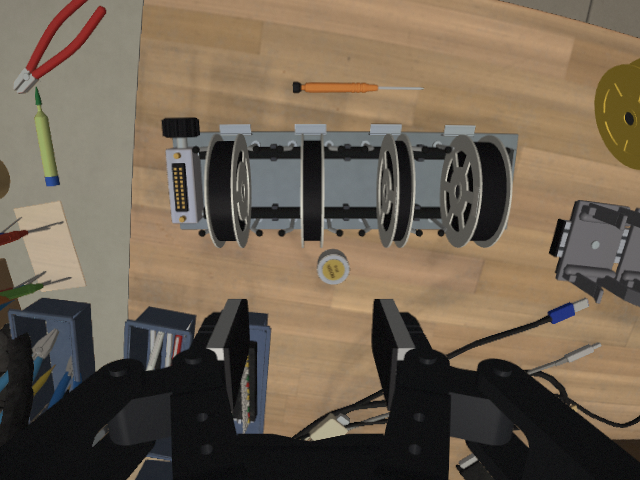

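View pics/fsc.png

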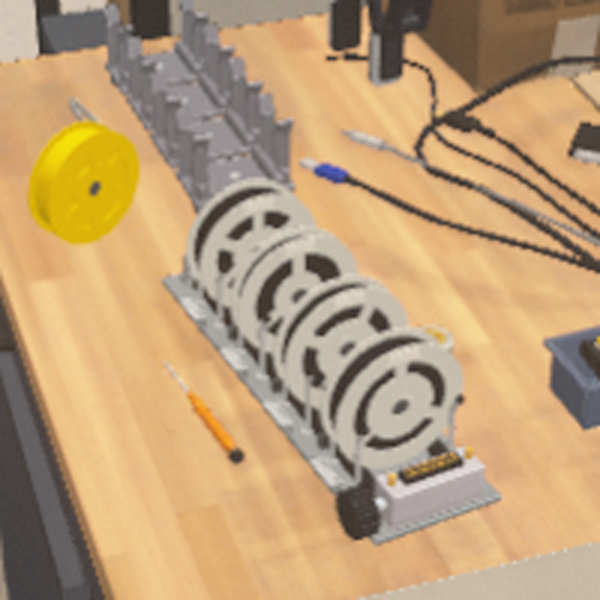

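All four reels (wrist-view columns 228, 313, 396 and 477) stand upright at even spacing. The rack is empty and the tools and the yellow reel haven't moved. Handing in.

```bash
python3 -c "
from cell import bot
bot.close_job()"
```

```text
the job is handed in; nothing more can be done
```

All four reels are in the holder in feeder order, and I handed the job in at about 47.5 s of the 104 s allowed. From the dock block outwards the lanes hold reel c, b, a and d, with jaw readings of 21.3, 17.7, 13.4 and 25.2 mm. That matches the rack from left to right.

- **Seating:** each reel made contact with the tool point at 74.4–74.8 mm, where 74.6 mm was expected for a seated reel. The last wrist and side pictures show all four upright and released, the gripper well clear, and the yellow reel, tin and screwdriver where they were.
- **Disagreements:**
  - The top camera put the holder about 3 mm away from where the wrist and side cameras did. I used the wrist fit.
  - Before lowering the last reel, the close view showed it about 1.2 mm off its lane, so I corrected that first.
- **Not checked:** I took a last top picture but didn't look at it, and the tweezers and syringe were not compared before and after. The arm never went near either of them.

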